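# Turn the perched desk caddy round and nest it in its bin

## Task

The grey handled caddy is perched on top of the grey bin on the wooden pegboard because it was put on the wrong way round. Lift it clear by its handle, turn it half a turn, feel its ribs into the bin's slots (the bin stands somewhat off centre, as it can shift along its pegs), let it down until it is nested fully home, seat it there with a gentle press of about 12 newtons kept up for half a second, then let go. The caddy must never bear on the bin with more than about 20 newtons, so no forcing and no dropping, and leave the other things on the desk where they are.

Things in the scene. Friction and masses are not known exactly. Their poses are not given: they have to be found in the camera images.
- caddy: Loose grey plastic open-topped caddy with a carrying handle, 0.2 to 0.45 kg. Origin: centre of its underside at the level of the rib feet; z up, x along its length. Body 110 mm (x) by 64 mm (y), from z = 4 to 54 mm. It nests only with its x axis along the pegboard's x axis; turned half round its rib feet stand on the bin's rim.
- caddy_handle (a point): Centre of the caddy's handle, 100 mm above the caddy's origin: a straight bar along the caddy's x, 110 mm long, 12 mm wide (y) and 12 mm tall, on a 6 mm thick post at each end.
- caddy_ribs (a point): Point midway between the feet of the two ribs that stand opposite each other, at x = 44, z = 0 mm of the caddy. Four upright round ribs, 10 mm diameter, stand on its long sides, axes at (x, y) = (44, 35), (-20, 35), (44, -35), (-8, -35) mm, z = 0 to 50 mm (4 mm below the body); feet barely chamfered, 9.4 mm diameter at z = 0, 10 mm at z = 1.5 mm.
- pegboard: Fixed wooden board 280 mm (x) by 130 mm (y) by 15 mm thick; two 8 mm steel pegs hold a grey open-topped bin on it. Origin: centre of its underside; z up, x along its length. Bin: 132 mm (x) by 96 mm (y) outside, 116 by 69 mm inside, floor at z = 21 mm, rim at z = 66 mm.
- board_rim (a point): Point at the board's centre, at the height of the bin's rim. The bin's long walls have upright slots, open inwards and at the top, down to the floor, 12.5 mm wide, 8 mm deep, at x = 44 and -20 mm on the +y wall, 44 and -8 mm on the -y wall, from the bin's (not the board's) centre. They take the caddy's ribs with 1.25 mm to spare either way along x, 2.5 mm along y.
- board_home (a point): Point at the board's centre, at the height of the bin's floor, on which the rib feet stand (caddy origin at this height) when nested fully home, 45 mm below the rim.
- board_peg (a point): Top of the peg at the board's +x end, x = 93 mm, 30 mm above the board (the other is at x = -93 mm). The bin's end flanges have long slots over the pegs: the bin slides along the board's x only, up to 16 mm either way of the board's centre, with about 5 N of friction. It starts 4 to 15 mm off centre towards one end; this shift is not reported. Across (y) it is centred.
- lunchbox: Bystander: yellow plastic lunch box with snap latches, 134 x 184 x 64 mm; origin under its centre. Leave it alone.
- tumbler: Bystander: glass tumbler, 72 mm across, 110 mm tall; origin under its centre. Leave it alone.
- plantpot: Bystander: empty green ceramic plant pot, 100 mm across, 85 mm tall; origin under its centre. Leave it alone.
- pen: Bystander: silver pen, 127 mm long, 10 mm thick, lying on the desk beside the pegboard; origin under its centre. Leave it alone.
- eraser: Bystander: white eraser in a card sleeve, 45 x 20 x 12 mm, beside the pegboard; origin under its centre. Leave it alone.
- clock: Bystander: black bedside clock, 40 x 100 x 60 mm; origin under its centre. Leave it alone.
- notebook: Bystander: blue notebook, 150 x 105 x 12 mm; origin under its centre. Leave it alone.

How it is judged:
On the way, in this order (a step that is already met when the one before it is completed fails the run):
1. the caddy is lifted at least 20 mm clear above the bin's rim (z of caddy in the frame of pegboard above 0.086 m), for 0.2 s.
2. the caddy is nested fully home in the bin and pressed down on it with more than 7 N (z of caddy in the frame of pegboard below 0.0235 m and x of caddy in the frame of pegboard between -0.019 and 0.019 m and y of caddy in the frame of pegboard between -0.005 and 0.005 m and angle between caddy's own z axis and vertical below 0.04 rad and angle between the x axis of caddy and the x axis of pegboard, either way round below 0.06 rad and contact force between caddy and pegboard above 7 N), for 0.3 s.
At the end, for the whole second after the job is handed in: The caddy is nested in the bin on the pegboard: its origin less than 23.5 mm above the board's underside (home is 21 mm), within 19 mm of the board's centre along the board and 5 mm across it, upright within 0.04 rad, lengthwise with the board within 0.06 rad, at rest and released (z of caddy in the frame of pegboard below 0.0235 m and x of caddy in the frame of pegboard between -0.019 and 0.019 m and y of caddy in the frame of pegboard between -0.005 and 0.005 m and angle between caddy's own z axis and vertical below 0.04 rad and angle between the x axis of caddy and the x axis of pegboard, either way round below 0.06 rad and linear speed of caddy below 0.01 m/s and angular speed of caddy below 0.1 rad/s); the robot touches nothing.
It fails at once if the caddy is pressed, knocked or dropped against the bin or pegboard with more than 26 N (contact force between caddy and pegboard above 26 N).
It fails at once if a bystander (lunch box, tumbler, plant pot, pen, eraser, clock or notebook) is moved more than 20 mm (distance of any of lunchbox, tumbler, plantpot, pen, eraser, clock, notebook from where it was at the start of the episode above 0.02 m).
It also fails if it takes over 72 s, if anything falls off the work surface, if the arm or the gripper's body presses on something with over 40 N, if the wrist force passes 120 N, or if a joint passes its speed limit or range.

## Robot

A 7-joint arm with a two-finger parallel gripper is mounted at the origin on the work surface. World frame = base frame: x ahead of the robot, y to its left, z up, the work surface at z = 0. Lengths are in m, angles in rad, forces in N, time in s.
With the tool pointing down it reaches from about 0.4 to 0.85 m from the base axis. Payload 4.5 kg.
Tool frame: the origin (TCP) lies between the finger pads; the fingertips stand r.finger_overhang ahead of it and the grasp point (between the pads) lies 8 mm behind it (r.finger_overhang is the distance from the TCP to the fingertips, in m); z points along the fingers, x is the direction in which the jaws open and shut, and the axes are right-handed (so a half turn about z gives the same grasp; the last joint's range is limited). The gripper opens to 88 mm and grips with 3 to 60 N. Pads are 18 mm wide; open, the fingers measure 123 mm over their backs; the gripper's body (75 mm by 187 mm) begins 45 mm behind the grasp point.
Start: joints at [-1.087, 0.689, -0.195, 1.565, 0.157, 0.902, -0.215], TCP at [0.272, 0.563, 0.25] pointing down, gripper open.
Joint ranges: [-3.01, 3.01], [-0.46, 2.08], [-1.47, 1.51], [0.13, 2.56], [-1, 4.14], [0.04, 2.09], [-2.66, 2.66]. Speed limits (rad/s): [2.57, 2.57, 3.14, 3.14, 3.14, 3.14, 3.14].

## Interface

Orientations are given as a unit quaternion [x, y, z, w].
In Python, from plant import r gives the robot as it stands.
- The arm moves only by the tool move_arm, never from a script. Its argument "targets" is a list that holds one entry, the list of rows, each a list of 7 numbers: the turn, a rotation vector about the world's x, y, z in rad, then the shift along the world's x, y, z in m, then the opening, from 0 (shut) to 1 (fully open). A call has 1 to 5 rows; each row shifts and turns the pose as measured when the row begins; what a row does not reach is not made up. A row lasts 1/10 s, in which the tool goes at most 50 mm and 8.59 degrees, less where a joint would pass 70% of its speed; a pose out of reach is approached as far as the arm can. A call with a gripper value outside its range is refused whole. The fingers move at their own pace and stop on an object; "force" is the grip in N (left out, the last holds). Time passes only in rows, so rows that do not move let the fingers close. It gives the time, the measured TCP pose, the force and the opening at its end, in the units of the state.
- r.get_state(): the state, without advancing time (a new reading comes with each control period).
- r.snapshot(name): name is "scene" or "top" or "wrist"; returns a dict with "frame" (420x560x3 uint8, red, green, blue), "K" (3x3 intrinsics, pixels), "T" (4x4, takes a point from camera to world coordinates). Camera axes: x right, y up, looking along -z (the intrinsics and any distortion apply to the point x, -y, -z); pixel columns grow to the right and rows downward; lengths in m; the calibration is good to about 2 mm. A picture is of the moment at which its call begins. There is no depth.
- r.finish_job(): hands the job in, once; it reports no verdict.
Trained networks look in a picture, given as the dict that the camera call returned (one of the last four; its "shot" number tells which), for a name from the list of things; names that differ only in an ending like _2 or _b are one class to them, and where a whole thing is asked for, a point or a joint stands for the part that bears it (a point fixed in the world has none). Each returns a list of dicts, best first, with "score" (0 to 1); they miss things now and then, are a little off and sometimes report something else, mostly with a low value. They report only what shows in the picture. A call takes as long as a camera call.
- r.find_in(picture, query): "centre" ([row, column] in pixels, amid what is visible of it).
The state is a dict: "clock": time; "q": joint angles; "qd": joint speeds; "joint_torque": joint torques, N m; "tool_pos": TCP position; "eef_rot": TCP orientation; "contact_force": force on the tool from outside, world axes, zero at the start; "moment": the same for the moment, N m; "opening": opening from 0.0 (shut) to 1.0 (fully open).
Only numpy, scipy, OpenCV 4.12 (cv2) and the standard library are available. Lean on these libraries where they do the work, as an engineer would, in place of code of your own. Each camera call takes 0.05 s, during which the arm holds its last target. There are 200 camera calls.

## Working session

There is one attempt and no reset: what is moved stays moved. The work goes in short steps, Python scripts to look and compute and a tool call to move; the robot and the scene stay as the last step left them, time stands still between calls to the robot, and variables do not carry over. Pictures are saved under pics/ and viewed, about 8 in all and at most 12, crops included, and the job is handed in when it is done.

Besides the shell and the picture viewer there is one more tool, called after "Request:" by a JSON object that holds its "api" and its "payload". move_arm: Moves the arm, as the interface text tells. Its arguments: {"type":"object","properties":{"targets":{"type":"array","items":{"type":"array","items":{"type":"array","items":{"type":"number"}}}},"force":{"type":"number"}},"required":["targets"]}

```bash
ls; mkdir -p pics
python3 - <<'E'
from plant import r
import cv2, numpy as np
s=r.get_state()
print(s, r.finger_overhang)
for n in ["top","scene"]:
    p=r.snapshot(n)
    cv2.imwrite(f"pics/{n}0.png",cv2.cvtColor(p["frame"],cv2.COLOR_RGB2BGR))
    print(n,p["K"],np.round(p["T"],3).tolist(),[k for k in p])
    for q in ["caddy","caddy_handle","caddy_ribs","pegboard","board_peg","board_rim","pen","eraser","tumbler","clock","lunchbox","plantpot","notebook"]:
        try: print(q,[(np.round(d["centre"],1).tolist(),round(d["score"],2)) for d in r.find_in(p,q)][:3])
        except Exception as e: print(q,e)
E
```

```text
pics
{'clock': 0.0, 'q': array([-1.08720195,  0.69001236, -0.1944842 ,  1.56632428,  0.15730153,
        0.90248729, -0.21513002]), 'qd': array([ 0.00031609, -0.00061969, -0.00044721,  0.00076534, -0.00171722,
        0.00011338, -0.0003525 ]), 'joint_torque': array([-1.73140292e-03, -5.27541339e+01, -1.26753040e+00, -1.53437090e+01,
       -5.27142256e-02,  6.36563767e-03,  1.59180513e-04]), 'tool_pos': array([0.27153299, 0.56226476, 0.2488968 ]), 'eef_rot': array([ 8.46980581e-01,  5.31623031e-01, -7.37907904e-04,  5.50745768e-04]), 'contact_force': array([-0.41460184, -1.31269475,  0.55319844]), 'moment': array([-0.01013487, -0.01787069,  0.06484806]), 'opening': 0.9979512142519775} 0.011
top [[511.43205568   0.         285.80632371]
 [  0.         511.43205568 209.6739813 ]
 [  0.           0.           1.        ]] [[0.024, 0.985, -0.169, 0.375], [-1.0, 0.021, -0.019, -0.006], [-0.016, 0.169, 0.985, 1.357], [0.0, 0.0, 0.0, 1.0]] ['frame', 'K', 'T', 'shot']
caddy [([240.7, 298.2], 0.57)]
caddy_handle [([239.8, 297.7], 0.67), ([213.7, 129.5], 0.48)]
caddy_ribs [([244.1, 298.1], 0.
[... 539 characters left out ...]
[[-0.813, -0.449, 0.371, 1.043], [0.582, -0.632, 0.511, 0.586], [0.005, 0.631, 0.776, 1.003], [0.0, 0.0, 0.0, 1.0]] ['frame', 'K', 'T', 'shot']
caddy [([191.1, 305.8], 0.93)]
caddy_handle [([192.2, 304.2], 0.88), ([203.0, 209.0], 0.53)]
caddy_ribs [([193.4, 305.2], 0.62), ([324.5, 384.8], 0.29)]
pegboard [([218.7, 308.0], 0.62)]
board_peg [([216.5, 308.0], 0.61)]
board_rim [([216.7, 309.6], 0.65)]
pen []
eraser [([231.4, 290.2], 0.42), ([192.3, 306.5], 0.23)]
tumbler [([285.9, 277.7], 0.77)]
clock [([142.3, 258.0], 0.6)]
lunchbox [([322.4, 384.5], 0.86)]
plantpot [([202.2, 210.5], 0.77), ([161.5, 206.1], 0.73), ([218.4, 309.0], 0.41)]
notebook [([162.6, 203.6], 0.73), ([219.5, 308.5], 0.35)]
```

Run:
```python
import cv2
a=cv2.imread("pics/top0.png")[160:320,190:400]
cv2.imwrite("pics/top0c.png",cv2.resize(a,None,fx=3.8,fy=3.7,interpolation=cv2.INTER_CUBIC))
```

```text
(no output)
```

View pics/top0.png

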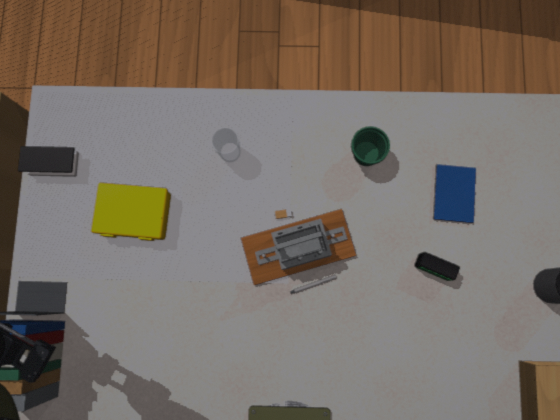

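View pics/top0c.png

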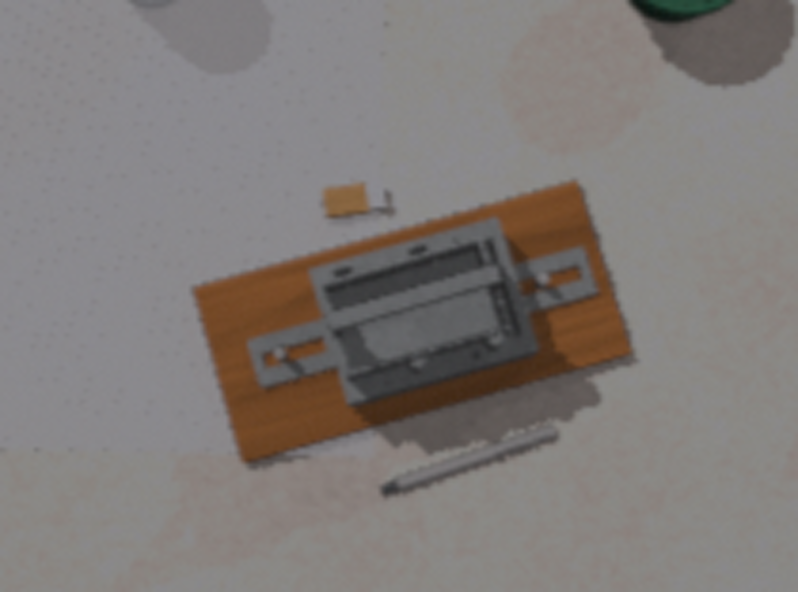

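```bash
cat > h.py <<'E'
import numpy as np, cv2
from scipy.optimize import least_squares
F=np.diag([1,-1,-1.])
def proj(p,X):
    T=np.array(p["T"]);C=(np.atleast_2d(X)-T[:3,3])@T[:3,:3]@F
    u=C@np.array(p["K"]).T
    return u[:,:2]/u[:,2:]
def ray(p,uv,z):
    T=np.array(p["T"]);d=T[:3,:3]@F@np.linalg.solve(np.array(p["K"]),[*uv,1.])
    return T[:3,3]+d*(z-T[2,3])/d[2]
def b2w(b,X):  # b=(x,y,yaw)
    c,s=np.cos(b[2]),np.sin(b[2]);X=np.atleast_2d(X)
    return np.c_[b[0]+c*X[:,0]-s*X[:,1],b[1]+s*X[:,0]+c*X[:,1],X[:,2]]
def save(p,n,box=None,f=1):
    a=cv2.cvtColor(p["frame"],cv2.COLOR_RGB2BGR)
    if box: a=a[box[0]:box[1],box[2]:box[3]]
    cv2.imwrite(n,cv2.resize(a,None,fx=f,fy=f,interpolation=cv2.INTER_CUBIC))
E
python3 - <<'E'
from plant import r
from h import *
p=r.snapshot("top")
px=lambda x,y:(190+x/3.8,160+y/3.7)
uv=np.array([px(*c) for c in [(193,288),(578,181),(633,355),(247,463)]])
X=np.array([[.14,-.065,.015],[-.14,-.065,.015],[-.14,.065,.015],[.14,.065,.015]])
s=least_squares(lambda b:(proj(p,b2w(b,X))-uv).ravel(),[.5,0,1.85]);b=s.x
print("board",b,np.degrees(b[2]),s.fun.round(2))
for n,c,z in [("rimL-up",(310,268),.066),("rimR-up",(500,220),.066),("pegL",(278,354),.045),("pegR",(541,280),.045),("slot44",(343,270),.066),("slot-8",(418,250),.066),("handle",((297.7-190)*3.8,(239.8-160)*3.7),.172),("rimR-dn",(537,350),.066)]:
    w=ray(p,px(*c),z); d=w[:2]-b[:2];c_,s_=np.cos(b[2]),np.sin(b[2])
    print(n,w.round(4),"in board",np.round([c_*d[0]+s_*d[1],-s_*d[0]+c_*d[1]],4))
for q in ["eraser","pen"]: print(q,[ray(p,d["centre"][::-1],0).round(3) for d in r.find_in(p,q)])
E
```

```text
board [ 0.5066291  -0.01578263  1.87522996] 107.44276241125304 [ 0.16 -0.02  0.32 -0.24  0.49 -0.27 -0.96  0.48]
rimL-up [0.5364 0.0544 0.066 ] in board [ 0.058  -0.0495]
rimR-up [ 0.5726 -0.0722  0.066 ] in board [-0.0736 -0.046 ]
pegL [0.4786 0.0752 0.045 ] in board [ 0.0952 -0.0005]
pegR [ 0.5342 -0.1016  0.045 ] in board [-0.0901 -0.0005]
slot44 [0.5355 0.0322 0.066 ] in board [ 0.0371 -0.042 ]
slot-8 [ 0.5505 -0.0176  0.066 ] in board [-0.0149 -0.0413]
handle [ 0.5073 -0.0119  0.172 ] in board [ 0.0035 -0.0018]
rimR-dn [ 0.4836 -0.0979  0.066 ] in board [-0.0714  0.0466]
eraser [array([ 0.665, -0.415,  0.   ]), array([0.589, 0.025, 0.   ])]
pen [array([ 0.41 , -0.055,  0.   ]), array([ 0.667, -0.427,  0.   ])]
```

Request:
{"api": "move_arm", "payload": {"targets": [[[0, 0, -0.07, 0.019, -0.045, 0.012, 1], [0, 0, -0.07, 0.019, -0.045, 0.012, 1], [0, 0, -0.07, 0.019, -0.045, 0.012, 1], [0, 0, -0.07, 0.019, -0.045, 0.012, 1], [0, 0, -0.07, 0.019, -0.045, 0.012, 1]]]}}

```text
clock: 2.05
tool_pos: [0.3611, 0.3415, 0.3084]
eef_rot: [0.926, 0.376, -0.0, -0.003]
contact_force: [1.7, -0.1, 0.2]
opening: 1.002
```

Request:
{"api": "move_arm", "payload": {"targets": [[[0, 0, -0.07, 0.019, -0.046, 0, 1], [0, 0, -0.07, 0.019, -0.046, 0, 1], [0, 0, -0.07, 0.019, -0.046, 0, 1], [0, 0, -0.07, 0.019, -0.046, 0, 1], [0, 0, -0.07, 0.019, -0.046, 0, 1]]]}}

```text
clock: 2.55
tool_pos: [0.4569, 0.1105, 0.3119]
eef_rot: [0.979, 0.203, 0.005, -0.004]
contact_force: [1.3, 0.7, -0.9]
opening: 1.001
```

Run:
```python
from plant import r
from scipy.spatial.transform import Rotation as R
import numpy as np
s=r.get_state();print(s["q"].round(3),s["tool_pos"].round(4));m=R.from_quat(s["eef_rot"]).as_matrix();print(m.round(3), np.degrees(np.arctan2(m[1,0],m[0,0])))
```

```text
[-3.190e-01  3.950e-01 -1.600e-02  1.944e+00 -1.000e-03  7.910e-01
  7.500e-02] [0.4569 0.1105 0.3119]
[[ 0.918  0.397  0.008]
 [ 0.397 -0.918  0.01 ]
 [ 0.011 -0.007 -1.   ]] 23.393609923526288
```

Request:
{"api": "move_arm", "payload": {"targets": [[[0, 0, -0.145, 0.01, -0.025, 0, 1], [0, 0, -0.145, 0.01, -0.025, 0, 1], [0, 0, -0.145, 0.01, -0.025, 0, 1], [0, 0, -0.145, 0.01, -0.025, 0, 1], [0, 0, -0.145, 0.01, -0.02, 0, 1]]]}}

```text
clock: 3.05
tool_pos: [0.5096, -0.0205, 0.3132]
eef_rot: [0.985, -0.171, 0.007, -0.001]
contact_force: [-0.2, -0.6, -0.2]
opening: 0.999
```

Request:
{"api": "move_arm", "payload": {"targets": [[[0, 0, -0.148, 0, 0, 0, 1], [0, 0, -0.148, 0, 0, 0, 1], [0, 0, -0.148, 0, 0, 0, 1], [0, 0, -0.148, 0, 0, 0, 1], [0, 0, -0.148, 0, 0, 0, 1]]]}}

```text
clock: 3.55
tool_pos: [0.5112, -0.0254, 0.3141]
eef_rot: [0.854, -0.519, 0.009, 0.002]
contact_force: [0.1, 0.5, -0.0]
opening: 1.0
```

Request:
{"api": "move_arm", "payload": {"targets": [[[0, 0, -0.148, 0, 0, 0, 1], [0, 0, -0.148, 0, 0, 0, 1], [0, 0, -0.148, 0, 0, 0, 1], [0, 0, -0.148, 0, 0, 0, 1], [0, 0, -0.148, 0, 0, 0, 1]]]}}

```text
clock: 4.05
tool_pos: [0.5114, -0.0241, 0.3147]
eef_rot: [-0.605, 0.796, -0.008, -0.004]
contact_force: [-0.2, -0.5, -0.1]
opening: 0.999
```

Request:
{"api": "move_arm", "payload": {"targets": [[[0, 0, -0.148, 0, 0, 0, 1], [0, 0, -0.148, 0, 0, 0, 1], [0, 0, -0.148, 0, 0, 0, 1], [0, 0, -0.148, 0, 0, 0, 1], [0, 0, -0.148, 0, 0, 0, 1]]]}}

```text
clock: 4.55
tool_pos: [0.5118, -0.0224, 0.3151]
eef_rot: [-0.271, 0.962, -0.005, -0.005]
contact_force: [0.1, 0.6, -0.4]
opening: 0.997
```

```bash
cat > st.py <<'E'
from plant import r
from scipy.spatial.transform import Rotation as R
import numpy as np
s=r.get_state();m=R.from_quat(s["eef_rot"]).as_matrix()
print("t",round(s["clock"],2),"q",s["q"].round(3),"p",s["tool_pos"].round(4),"z",m[:,2].round(3),"yaw",np.degrees(np.arctan2(m[1,0],m[0,0])).round(2),"F",s["contact_force"].round(2),"M",s["moment"].round(2))
E
python3 st.py
```

```text
t 4.55 q [-0.582  0.608  0.909  1.838 -0.555  0.982 -2.028] p [ 0.5118 -0.0224  0.3151] z [-0.008 -0.013 -1.   ] yaw -148.51 F [ 0.06  0.56 -0.42] M [ 0.09  0.15 -0.02]
```

Request:
{"api": "move_arm", "payload": {"targets": [[[0.013, -0.008, -0.13, -0.004, 0.01, -0.02, 1], [0, 0, -0.115, 0, 0, -0.03, 1], [0, 0, 0, 0, 0, 0, 1]]]}}

```text
clock: 4.85
tool_pos: [0.5088, -0.0111, 0.2645]
eef_rot: [-0.147, 0.989, 0.0, 0.001]
contact_force: [-1.1, 0.0, 0.1]
opening: 1.0
```

```bash
python3 st.py
python3 - <<'E'
from plant import r
from h import *
import pickle
for n in ["wrist","top"]:
    p=r.snapshot(n); pickle.dump(p,open(n+"1.pkl","wb"))
    for q in (["caddy_handle"] if n=="wrist" else []): print(n,q,[(np.round(d["centre"],1),round(d["score"],2),ray(p,d["centre"][::-1],.172).round(4)) for d in r.find_in(p,q)])
    if n=="wrist": save(p,"pics/w1.png",f=1.4); print(np.round(p["T"],3).tolist(),p["K"][0])
E
```

```text
t 4.85 q [-0.587  0.683  0.912  1.926 -0.702  0.885 -2.157] p [ 0.5088 -0.0111  0.2645] z [ 0.002  0.001 -1.   ] yaw -163.09 F [-1.13  0.02  0.06] M [0.11 0.21 0.01]
wrist caddy_handle [(array([195.3, 277.5]), 0.81, array([ 0.5121, -0.0295,  0.172 ]))]
[[-0.957, 0.28, 0.077, 0.53], [-0.29, -0.92, -0.263, -0.079], [-0.003, -0.274, 0.962, 0.4], [0.0, 0.0, 0.0, 1.0]] [318.0133398    0.         273.59002885]
```

View pics/w1.png

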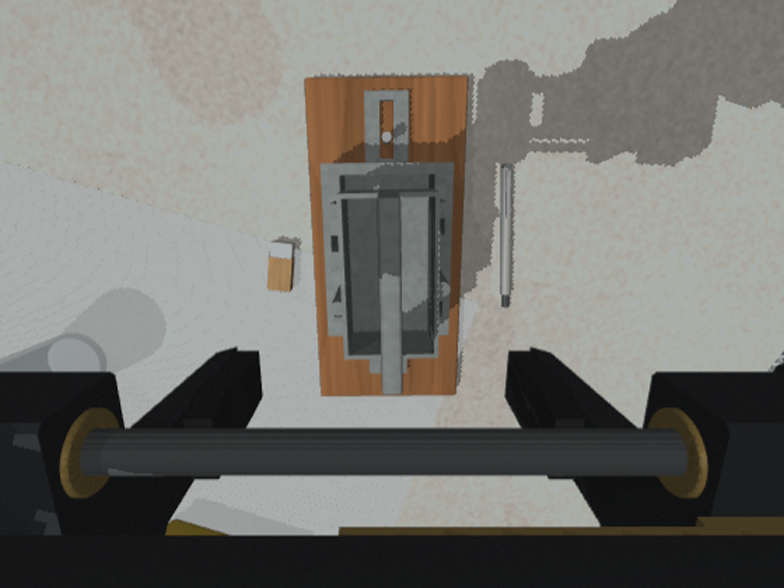

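```bash
cat > fit.py <<'E'
from h import *
import pickle
W=pickle.load(open("wrist1.pkl","rb"));T=pickle.load(open("top1.pkl","rb"))
k=1/1.4
B=[((305,78),(-.14,-.065,.015)),((468,75),(-.14,.065,.015)),((320,394),(.14,-.065,.015)),((456,394),(.14,.065,.015)),((387,137),(-.093,0,.045))]
S=[((321,166),(-.066,-.048,.066)),((454,163),(-.066,.048,.066)),((334,243),(-.008,-.0385,.066)),((337,297),(.044,-.0385,.066)),((443,218),(-.02,.0385,.066))]
H=[((388.5,196),(-.055,0,.172)),((392,393),(.055,0,.172))]
def res(v):
    b=v[:3];o=[]
    for u,X in B:o.append(proj(W,b2w(b,X))[0]-np.array(u)*k)
    for u,X in S:o.append(proj(W,b2w(b,np.add(X,(v[3],0,0))))[0]-np.array(u)*k)
    for u,X in H:o.append(proj(W,b2w(v[4:7],X))[0]-np.array(u)*k)
    return np.ravel(o)
s=least_squares(res,[.507,-.016,1.875,-.007,.507,-.012,1.875],loss="soft_l1")
v=s.x
print(v.round(4),np.degrees(v[[2,6]]).round(2));print(res(v).reshape(-1,2).round(1).tolist())
d=v[4:6]-v[:2];c,q=np.cos(v[2]),np.sin(v[2]);print("handle in board",np.round([c*d[0]+q*d[1],-q*d[0]+c*d[1]],4),"bin shift",v[3].round(4))
E
python3 fit.py
```

```text
[ 0.507  -0.0139  1.8727 -0.0081  0.5068 -0.0155  1.887 ] [107.29 108.12]
[[-0.7, -1.0], [0.6, 0.2], [0.2, 1.4], [-0.3, 0.9], [-0.1, -0.5], [-0.4, -2.4], [-0.0, -1.0], [1.8, -0.2], [1.4, 8.2], [-2.9, 5.7], [-0.0, -0.3], [0.0, 0.4]]
handle in board [-0.0014  0.0007] bin shift -0.0081
```

Request:
{"api": "move_arm", "payload": {"targets": [[[0, 0, 0.012, -0.002, -0.003, -0.035, 1], [0, 0, 0, 0, 0, -0.035, 1], [0, 0, 0, 0, 0, -0.02, 1], [0, 0, 0, 0, 0, -0.014, 0.6], [0, 0, 0, 0, 0, 0, 0.6]]]}}

```text
clock: 5.5
tool_pos: [0.5166, -0.017, 0.1689]
eef_rot: [-0.16, 0.987, -0.001, 0.014]
contact_force: [-0.6, -0.2, 0.2]
opening: 0.843
```

```bash
python3 st.py
```

```text
t 5.5 q [-0.464  0.79   0.715  2.02  -0.898  0.644 -1.963] p [ 0.5166 -0.017   0.1689] z [ 0.028  0.002 -1.   ] yaw -161.55 F [-0.57 -0.23  0.22] M [0.03 0.13 0.06]
```

Request:
{"api": "move_arm", "payload": {"targets": [[[-0.002, 0.028, 0, -0.0095, 0.003, 0, 0.6], [0, 0, 0, 0, 0, 0, 0.6]]]}}

```text
clock: 5.7
tool_pos: [0.5081, -0.0143, 0.1714]
eef_rot: [-0.161, 0.987, -0.0, 0.001]
contact_force: [0.3, 0.6, 0.3]
opening: 0.659
```

```bash
python3 st.py
```

```text
t 5.7 q [-0.48   0.792  0.735  2.02  -0.872  0.674 -1.985] p [ 0.5081 -0.0143  0.1714] z [ 0.002  0.    -1.   ] yaw -161.47 F [0.28 0.62 0.32] M [ 0.08  0.05 -0.  ]
```

Request:
{"api": "move_arm", "payload": {"targets": [[[-0.0, 0.002, -0.007, -0.001, 0, -0.0065, 0.6], [0, 0, 0, 0, 0, -0.006, 0.6], [0, 0, 0, 0, 0, 0, 0.6]]]}}

```text
clock: 6.0
tool_pos: [0.5086, -0.0141, 0.1602]
eef_rot: [-0.158, 0.987, -0.001, 0.002]
contact_force: [0.5, -0.2, 0.5]
opening: 0.603
```

```bash
python3 st.py
```

```text
t 6.0 q [-0.467  0.805  0.709  2.029 -0.896  0.645 -1.972] p [ 0.5086 -0.0141  0.1602] z [ 0.005 -0.    -1.   ] yaw -161.8 F [ 0.55 -0.17  0.52] M [0.1  0.12 0.02]
```

Request:
{"api": "move_arm", "payload": {"targets": [[[0, 0.004, 0, -0.001, 0, -0.002, 0.3], [0, 0, 0, 0, 0, 0, 0.1], [0, 0, 0, 0, 0, 0, 0.0], [0, 0, 0, 0, 0, 0, 0.0], [0, 0, 0, 0, 0, 0, 0.0]]], "force": 10}}

```text
clock: 6.5
tool_pos: [0.5076, -0.0143, 0.158]
eef_rot: [-0.158, 0.987, -0.0, 0.0]
contact_force: [0.9, 0.3, -0.4]
opening: 0.174
```

```bash
python3 st.py
```

```text
t 6.5 q [-0.465  0.809  0.707  2.029 -0.896  0.645 -1.971] p [ 0.5076 -0.0143  0.158 ] z [ 0.001 -0.    -1.   ] yaw -161.8 F [ 0.94  0.31 -0.41] M [ 0.1   0.12 -0.01]
```

Request:
{"api": "move_arm", "payload": {"targets": [[[0, 0, 0, 0, 0, 0, 0.0], [0, 0, 0, 0, 0, 0, 0.0]]]}}

```text
clock: 6.7
tool_pos: [0.5068, -0.0146, 0.1579]
eef_rot: [-0.158, 0.987, -0.0, -0.0]
contact_force: [-0.4, -0.1, -1.4]
opening: 0.136
```

Request:
{"api": "move_arm", "payload": {"targets": [[[0, 0, 0, 0, 0, 0, 0.0], [0, 0, 0, 0, 0, 0, 0.0], [0, 0, 0, 0, 0, 0.003, 0.0], [0, 0, 0, 0, 0, 0.003, 0.0], [0, 0, 0, 0, 0, 0, 0.0]]], "force": 40}}

```text
clock: 7.2
tool_pos: [0.5063, -0.0139, 0.1636]
eef_rot: [-0.158, 0.987, 0.0, -0.001]
contact_force: [0.1, 0.1, -4.0]
opening: 0.128
```

```bash
python3 st.py
```

```text
t 7.2 q [-0.473  0.802  0.719  2.026 -0.882  0.659 -1.982] p [ 0.5063 -0.0139  0.1636] z [-0.003 -0.    -1.   ] yaw -161.79 F [ 0.15  0.09 -3.95] M [ 0.07  0.07 -0.04]
```

Request:
{"api": "move_arm", "payload": {"targets": [[[0, 0, 0, 0, 0, 0.012, 0], [0, 0, 0, 0, 0, 0.02, 0], [0, 0, 0, 0, 0, 0.025, 0], [0, 0, 0, 0, 0, 0.025, 0], [0, 0, 0, 0, 0, 0.012, 0]]]}}

```text
clock: 7.7
tool_pos: [0.504, -0.0137, 0.2618]
eef_rot: [-0.158, 0.987, 0.001, -0.004]
contact_force: [0.9, -0.2, -4.6]
opening: 0.127
```

Request:
{"api": "move_arm", "payload": {"targets": [[[0, 0, 0.14, 0, 0, 0.005, 0], [0, 0, 0.148, 0, 0, 0, 0], [0, 0, 0.148, 0, 0, 0, 0], [0, 0, 0.148, 0, 0, 0, 0], [0, 0, 0.148, 0, 0, 0, 0]]]}}

```text
clock: 8.2
tool_pos: [0.5038, -0.015, 0.273]
eef_rot: [-0.506, 0.862, -0.002, -0.002]
contact_force: [1.0, -0.3, -3.8]
opening: 0.127
```

Request:
{"api": "move_arm", "payload": {"targets": [[[0, 0, 0.148, 0, 0, 0, 0], [0, 0, 0.148, 0, 0, 0, 0], [0, 0, 0.148, 0, 0, 0, 0], [0, 0, 0.148, 0, 0, 0, 0], [0, 0, 0.148, 0, 0, 0, 0]]]}}

```text
clock: 8.7
tool_pos: [0.5019, -0.0174, 0.2766]
eef_rot: [0.787, -0.617, 0.004, 0.001]
contact_force: [0.2, -1.2, -4.7]
opening: 0.128
```

```bash
python3 st.py
```

```text
t 8.7 q [-0.354  0.527  0.462  1.921 -0.32   0.761 -1.043] p [ 0.5019 -0.0174  0.2766] z [ 0.005 -0.007 -1.   ] yaw -76.21 F [ 0.21 -1.16 -4.68] M [-0.06  0.14  0.03]
```

Request:
{"api": "move_arm", "payload": {"targets": [[[0, 0, 0.148, 0.003, -0.011, 0, 0], [0, 0, 0.148, 0.003, -0.011, 0, 0], [0, 0, 0.148, 0.003, -0.011, 0, 0], [0, 0, 0.148, 0.003, -0.011, 0, 0], [0, 0, 0.148, 0.003, -0.011, 0, 0]]]}}

```text
clock: 9.2
tool_pos: [0.5145, -0.0754, 0.2796]
eef_rot: [0.958, -0.286, 0.005, 0.002]
contact_force: [0.7, -0.8, -4.2]
opening: 0.127
```

Request:
{"api": "move_arm", "payload": {"targets": [[[0, 0, 0.148, 0.004, -0.015, 0, 0], [0, 0, 0.148, 0.004, -0.015, 0, 0], [0, 0, 0.148, 0.004, -0.015, 0, 0], [0, 0, 0.148, 0.004, -0.015, 0, 0], [0, 0, 0.148, 0.004, -0.01, 0, 0]]]}}

```text
clock: 9.7
tool_pos: [0.5315, -0.1531, 0.2821]
eef_rot: [0.996, 0.084, 0.004, 0.005]
contact_force: [-0.2, 0.1, -4.2]
opening: 0.124
```

Request:
{"api": "move_arm", "payload": {"targets": [[[0, 0, 0.05, 0, 0, 0, 0], [0, 0, 0, 0, 0, 0, 0]]]}}

```text
clock: 9.9
tool_pos: [0.5301, -0.158, 0.2829]
eef_rot: [0.994, 0.108, 0.003, 0.008]
contact_force: [-0.5, -0.3, -4.1]
opening: 0.127
```

```bash
python3 st.py
python3 - <<'E'
from plant import r
from h import *
import pickle
p=r.snapshot("wrist"); pickle.dump(p,open("wrist2.pkl","wb"));save(p,"pics/w2.png",f=1.4)
E
```

```text
t 9.9 q [ 0.212  0.544 -0.021  1.76   0.032  0.827  0.388] p [ 0.5301 -0.158   0.2829] z [ 0.008 -0.014 -1.   ] yaw 12.35 F [-0.47 -0.33 -4.06] M [-0.01  0.07  0.  ]
```

View pics/w2.png

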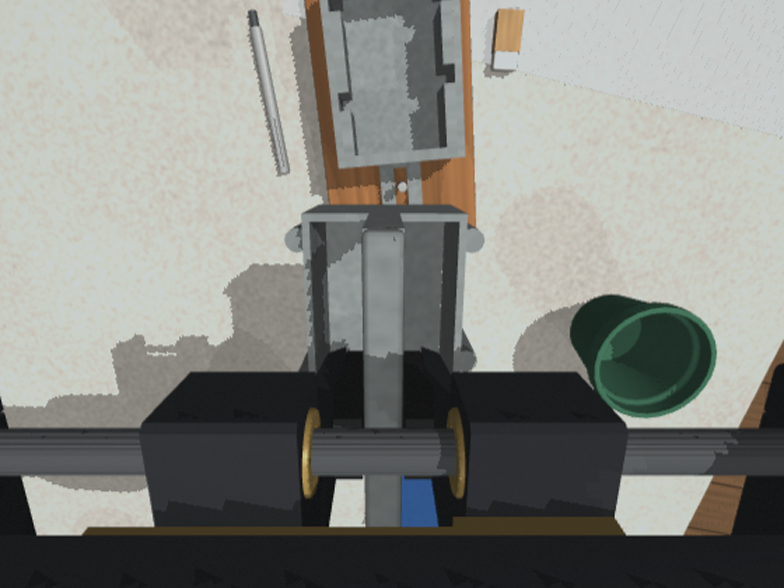

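Run:
```python
from h import *
import pickle
p=pickle.load(open("wrist2.pkl","rb"))
p["frame"]=cv2.convertScaleAbs(p["frame"],alpha=1.3,beta=10)
save(p,"pics/w2c.png",(0,180,195,355),f=3.3)
```

```text
(no output)
```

View pics/w2c.png

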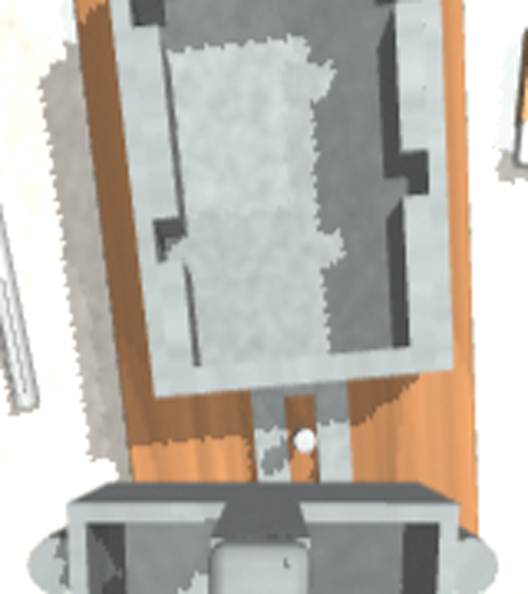

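```bash
cat > fit2.py <<'E'
from h import *
import pickle
from scipy.spatial.transform import Rotation as R
W=pickle.load(open("wrist2.pkl","rb"))
P=lambda u:np.array([195+u[0]/3.3,u[1]/3.3])
S=[((156,396),(-66,48,66)),((453,368),(-66,-48,66)),((155,220),(-13.75,42.5,66)),((157,262),(-26.25,42.5,66)),((132,26),(37.75,42.5,66)),((428,150),(-1.75,-42.5,66)),((429,194),(-14.25,-42.5,66))]
def res(v): return np.ravel([proj(W,b2w(v,np.array(X)/1e3))[0]-P(u) for u,X in S])
s=least_squares(res,[.509,-.0216,1.873],loss="soft_l1");b=s.x
print("bin",b.round(4),np.degrees(b[2]).round(2),res(b).reshape(-1,2).round(1).tolist())
w=ray(W,P((304,440)),.045);d=w[:2]-b[:2];c,q=np.cos(b[2]),np.sin(b[2])
print("peg rel bin",(c*d[0]+q*d[1]).round(4),(-q*d[0]+c*d[1]).round(4),"=> bin shift",(-.093-(c*d[0]+q*d[1])).round(4))
C=[((69,503),(55,32,54)),((459,503),(55,-32,54)),((98,483),(55,32,4)),((429,483),(55,-32,4)),((215,544),(55,6,106)),((308,541),(55,-6,106)),((28,565),(44,40,50)),((498,565),(44,-40,50))]
def rc(v):
    M=R.from_rotvec([v[4],v[5],0])*R.from_euler("z",v[3])
    return np.ravel([proj(W,M.apply(np.array(X)/1e3-[0,0,.1])+v[:3])[0]-P(u) for u,X in C])
sc=least_squares(rc,[.53,-.158,.291,1.786,0,0])
v=sc.x;print("caddy handle",v.round(4),np.degrees(v[3]).round(2),rc(v).reshape(-1,2).round(1).tolist(),"cov",np.sqrt(np.diag(np.linalg.inv(sc.jac.T@sc.jac))).round(4)*.5)
E
python3 fit2.py
```

```text
bin [ 0.5104 -0.0215  1.8735] 107.34 [[-0.3, 0.1], [0.1, 0.3], [-0.5, -0.5], [0.3, 0.0], [0.2, 0.6], [-0.0, -0.4], [0.2, -0.0]]
peg rel bin -0.085 0.0004 => bin shift -0.008
caddy handle [ 0.5311 -0.1587  0.2926  1.787  -0.0189 -0.0149] 102.39 [[-0.9, -0.1], [0.4, -0.1], [3.7, -0.4], [-3.5, -0.4], [-1.7, -0.5], [1.8, 0.4], [-0.5, 0.5], [0.7, 0.5]] cov [0.0002  0.00015 0.0006  0.00325 0.00245 0.0023 ]
```

Request:
{"api": "move_arm", "payload": {"targets": [[[0.014, 0.008, 0.03, -0.006, 0.045, 0, 0], [0, 0, 0.03, -0.007, 0.045, -0.01, 0], [0, 0, 0.026, -0.007, 0.045, -0.02, 0], [0, 0, 0, 0, 0, -0.03, 0], [0, 0, 0, 0, 0, -0.025, 0]]]}}

```text
clock: 10.45
tool_pos: [0.5117, -0.0208, 0.201]
eef_rot: [0.989, 0.145, 0.006, 0.004]
contact_force: [0.3, -0.1, -3.8]
opening: 0.124
```

```bash
python3 st.py
```

```text
t 10.45 q [-0.031  0.61  -0.035  1.971  0.052  0.548  0.187] p [ 0.5117 -0.0208  0.201 ] z [ 0.013 -0.006 -1.   ] yaw 16.68 F [ 0.26 -0.15 -3.75] M [ 0.11  0.09 -0.02]
```

Correct tilt, yaw and position, then come down to just above the rim.

Request:
{"api": "move_arm", "payload": {"targets": [[[0.006, 0.013, 0.011, -0.0023, 0, -0.015, 0], [0, 0, 0, 0, 0, -0.01, 0], [0, 0, 0, 0, 0, 0, 0]]]}}

```text
clock: 10.75
tool_pos: [0.5077, -0.0201, 0.1732]
eef_rot: [0.989, 0.151, -0.003, 0.0]
contact_force: [0.4, 0.1, -4.2]
opening: 0.126
```

```bash
cat >> st.py <<'E'
b=np.array([.5104,-.0215]);a=np.radians(107.34);e=np.array([.5094,-.0208]);d=e-s["tool_pos"][:2]
w=np.radians(17.34)-np.arctan2(m[1,0],m[0,0])
print("fix rot",round(m[1,2]*-1,4),round(m[0,2],4),round(w,4),"shift to target",d.round(4)," board-frame err x,y",np.round([-(d@[np.cos(a),np.sin(a)]),-(d@[-np.sin(a),np.cos(a)])],4))
E
python3 st.py
```

```text
t 10.75 q [-0.026  0.659 -0.042  1.99   0.055  0.5    0.195] p [ 0.5077 -0.0201  0.1732] z [-0.006 -0.001 -1.   ] yaw 17.34 F [ 0.41  0.09 -4.24] M [-0.04  0.05 -0.04]
fix rot 0.0013 -0.0057 0.0001 shift to target [ 0.0017 -0.0007]  board-frame err x,y [0.0012 0.0014]
```

Request:
{"api": "move_arm", "payload": {"targets": [[[0.001, -0.006, 0, 0.0015, -0.0007, -0.003, 0], [0, 0, 0, 0, 0, 0, 0], [0, 0, 0, 0, 0, -0.003, 0], [0, 0, 0, 0, 0, 0, 0]]]}}

```text
clock: 11.15
tool_pos: [0.5115, -0.0228, 0.1692]
eef_rot: [0.989, 0.149, 0.003, 0.001]
contact_force: [-0.1, -0.3, -2.8]
opening: 0.127
```

```bash
python3 st.py
```

```text
t 11.15 q [-0.022  0.666 -0.04   1.992  0.057  0.478  0.195] p [ 0.5115 -0.0228  0.1692] z [ 0.006 -0.001 -1.   ] yaw 17.1 F [-0.08 -0.3  -2.8 ] M [-0.04  0.06 -0.02]
fix rot 0.0013 0.0063 0.0042 shift to target [-0.0021  0.002 ]  board-frame err x,y [-0.0026 -0.0014]
```

Request:
{"api": "move_arm", "payload": {"targets": [[[0.001, 0.006, 0.004, -0.002, 0.002, 0, 0]]]}}

```text
clock: 11.25
tool_pos: [0.5099, -0.0212, 0.1696]
eef_rot: [0.989, 0.15, 0.001, 0.0]
contact_force: [-0.3, 0.0, -3.7]
opening: 0.125
```

```bash
python3 st.py
python3 - <<'E'
from plant import r
for i in range(4):
    r.snapshot("top");s=r.get_state();print(s["tool_pos"].round(4),s["qd"].round(3),s["contact_force"].round(2))
E
```

```text
t 11.25 q [-0.023  0.665 -0.042  1.992  0.057  0.484  0.196] p [ 0.5099 -0.0212  0.1696] z [ 0.001 -0.001 -1.   ] yaw 17.3 F [-0.29  0.02 -3.74] M [-0.04 -0.02 -0.02]
fix rot 0.0006 0.0012 0.0008 shift to target [-0.0005  0.0004]  board-frame err x,y [-0.0005 -0.0004]
[ 0.5094 -0.0205  0.1695] [-0.004  0.003 -0.006  0.005 -0.001 -0.007 -0.002] [-0.56 -0.35 -4.19]
[ 0.5095 -0.0205  0.1694] [ 0.     0.004  0.002 -0.001  0.002 -0.009 -0.   ] [-0.07 -0.67 -3.18]
[ 0.5096 -0.0206  0.1694] [ 0.002  0.002  0.002 -0.    -0.    -0.002 -0.001] [-0.86 -0.13 -3.41]
[ 0.5096 -0.0206  0.1693] [-0.001  0.001  0.002 -0.001 -0.002 -0.003  0.   ] [ 0.96 -0.24 -4.19]
```

Request:
{"api": "move_arm", "payload": {"targets": [[[0, 0, 0, 0, 0, -0.004, 0], [0, 0, 0, 0, 0, -0.003, 0], [0, 0, 0, 0, 0, -0.001, 0]]]}}

```text
clock: 11.75
tool_pos: [0.5098, -0.0206, 0.1608]
eef_rot: [0.989, 0.151, 0.0, 0.0]
contact_force: [0.3, -0.2, -4.1]
opening: 0.131
```

```bash
cat > w.py <<'E'
import sys
from plant import r
for i in range(int(sys.argv[1])): r.snapshot("top")
exec(open("st.py").read())
E
python3 w.py 2
```

```text
t 11.85 q [-0.025  0.68  -0.041  1.999  0.058  0.463  0.194] p [ 0.5097 -0.0206  0.1609] z [ 0.001 -0.    -1.   ] yaw 17.35 F [ 0.17 -0.7  -3.05] M [-0.07  0.04 -0.03]
fix rot 0.0002 0.0008 -0.0002 shift to target [-0.0003 -0.0002]  board-frame err x,y [ 0.0001 -0.0003]
```

Request:
{"api": "move_arm", "payload": {"targets": [[[0, 0, 0, -0.0003, 0, -0.0015, 0], [0, 0, 0, 0, 0, -0.001, 0], [0, 0, 0, 0, 0, -0.001, 0]]]}}

```text
clock: 12.15
tool_pos: [0.5096, -0.0206, 0.1573]
eef_rot: [0.989, 0.151, 0.001, 0.0]
contact_force: [-0.3, 1.0, -3.8]
opening: 0.122
```

```bash
python3 w.py 1
```

```text
t 12.2 q [-0.025  0.686 -0.04   2.003  0.059  0.453  0.193] p [ 0.5094 -0.0206  0.1571] z [ 0.001 -0.    -1.   ] yaw 17.35 F [-0.77 -0.13 -4.34] M [-0.06  0.08 -0.  ]
fix rot 0.0002 0.0009 -0.0002 shift to target [-0.     -0.0002]  board-frame err x,y [ 0.0002 -0.0001]
```

Already at rim height with no contact; keep going gently.

Request:
{"api": "move_arm", "payload": {"targets": [[[0, 0, 0, 0, 0, -0.001, 0], [0, 0, 0, 0, 0, -0.001, 0], [0, 0, 0, 0, 0, -0.001, 0]]]}}

```text
clock: 12.5
tool_pos: [0.5096, -0.0206, 0.154]
eef_rot: [0.989, 0.151, 0.001, 0.0]
contact_force: [-0.7, -0.6, -4.1]
opening: 0.125
```

```bash
python3 w.py 1
```

```text
t 12.55 q [-0.026  0.692 -0.04   2.005  0.059  0.445  0.193] p [ 0.5095 -0.0206  0.1539] z [ 0.001 -0.    -1.   ] yaw 17.35 F [ 0.61 -0.07 -4.1 ] M [-0.07  0.08 -0.03]
fix rot 0.0002 0.001 -0.0002 shift to target [-0.0001 -0.0002]  board-frame err x,y [ 0.0002 -0.0002]
```

Request:
{"api": "move_arm", "payload": {"targets": [[[0, 0, 0, 0, 0, -0.0015, 0], [0, 0, 0, 0, 0, -0.0015, 0], [0, 0, 0, 0, 0, -0.0015, 0], [0, 0, 0, 0, 0, -0.0015, 0]]]}}

```text
clock: 12.95
tool_pos: [0.5096, -0.0206, 0.1475]
eef_rot: [0.989, 0.151, 0.001, 0.0]
contact_force: [-0.3, 0.2, -4.0]
opening: 0.125
```

Request:
{"api": "move_arm", "payload": {"targets": [[[0, 0, 0, 0, 0, -0.0015, 0], [0, 0, 0, 0, 0, -0.002, 0], [0, 0, 0, 0, 0, -0.002, 0], [0, 0, 0, 0, 0, -0.002, 0]]]}}

```text
clock: 13.35
tool_pos: [0.5097, -0.0206, 0.1393]
eef_rot: [0.989, 0.151, 0.001, 0.0]
contact_force: [-1.2, 0.6, -4.4]
opening: 0.129
```

```bash
python3 w.py 1
```

```text
t 13.4 q [-0.027  0.719 -0.037  2.014  0.062  0.409  0.191] p [ 0.5095 -0.0206  0.139 ] z [ 0.001 -0.    -1.   ] yaw 17.35 F [-0.06 -1.07 -4.71] M [-0.03  0.01  0.06]
fix rot 0.0002 0.0009 -0.0002 shift to target [-0.0001 -0.0002]  board-frame err x,y [ 0.0002 -0.0002]
```

Request:
{"api": "move_arm", "payload": {"targets": [[[0, 0, 0, 0, 0, -0.002, 0], [0, 0, 0, 0, 0, -0.002, 0], [0, 0, 0, 0, 0, -0.002, 0], [0, 0, 0, 0, 0, -0.002, 0], [0, 0, 0, 0, 0, -0.002, 0]]]}}

```text
clock: 13.9
tool_pos: [0.5097, -0.0206, 0.1283]
eef_rot: [0.989, 0.151, 0.001, 0.0]
contact_force: [0.5, -0.2, -3.4]
opening: 0.125
```

Request:
{"api": "move_arm", "payload": {"targets": [[[0, 0, 0, 0, 0, -0.002, 0], [0, 0, 0, 0, 0, -0.002, 0], [0, 0, 0, 0, 0, -0.002, 0], [0, 0, 0, 0, 0, -0.002, 0]]]}}

```text
clock: 14.3
tool_pos: [0.5098, -0.0206, 0.1195]
eef_rot: [0.989, 0.151, 0.001, 0.0]
contact_force: [0.5, -0.1, -3.5]
opening: 0.123
```

```bash
python3 w.py 1
```

```text
t 14.35 q [-0.03   0.755 -0.033  2.025  0.065  0.362  0.188] p [ 0.5096 -0.0205  0.1193] z [ 0.001 -0.    -1.   ] yaw 17.35 F [ 0.01 -0.62 -4.52] M [-0.06  0.08  0.02]
fix rot 0.0001 0.0009 -0.0002 shift to target [-0.0002 -0.0003]  board-frame err x,y [ 0.0002 -0.0003]
```

Now slowly to the floor, expected at TCP z ≈ 0.113.

Request:
{"api": "move_arm", "payload": {"targets": [[[0, 0, 0, 0, 0, -0.0015, 0], [0, 0, 0, 0, 0, -0.0015, 0], [0, 0, 0, 0, 0, -0.001, 0], [0, 0, 0, 0, 0, 0, 0]]]}}

```text
clock: 14.75
tool_pos: [0.5097, -0.0206, 0.1148]
eef_rot: [0.989, 0.151, 0.0, 0.0]
contact_force: [-0.2, 0.7, -3.6]
opening: 0.126
```

Request:
{"api": "move_arm", "payload": {"targets": [[[0, 0, 0, 0, 0, -0.0005, 0], [0, 0, 0, 0, 0, -0.0005, 0]]]}}

```text
clock: 14.95
tool_pos: [0.5098, -0.0205, 0.1139]
eef_rot: [0.989, 0.151, 0.001, 0.0]
contact_force: [0.1, -0.4, -3.7]
opening: 0.124
```

```bash
python3 w.py 1
```

```text
t 15.0 q [-0.031  0.765 -0.032  2.028  0.066  0.349  0.187] p [ 0.5098 -0.0205  0.1138] z [ 0.001 -0.    -1.   ] yaw 17.35 F [-0.9   0.15 -4.49] M [-0.1   0.1  -0.01]
fix rot 0.0001 0.0011 -0.0002 shift to target [-0.0004 -0.0003]  board-frame err x,y [ 0.0001 -0.0004]
```

Request:
{"api": "move_arm", "payload": {"targets": [[[0, 0, 0, 0, 0, -0.0005, 0], [0, 0, 0, 0, 0, -0.0003, 0]]]}}

```text
clock: 15.2
tool_pos: [0.51, -0.0204, 0.1131]
eef_rot: [0.989, 0.151, 0.001, 0.0]
contact_force: [0.4, 0.4, -2.5]
opening: 0.127
```

Request:
{"api": "move_arm", "payload": {"targets": [[[0, 0, 0, 0, 0, -0.0003, 0]]]}}

```text
clock: 15.3
tool_pos: [0.5103, -0.0203, 0.113]
eef_rot: [0.989, 0.151, 0.001, 0.0]
contact_force: [0.9, 0.8, -1.7]
opening: 0.128
```

Request:
{"api": "move_arm", "payload": {"targets": [[[0, 0, 0, 0, 0, -0.0003, 0]]]}}

```text
clock: 15.4
tool_pos: [0.5105, -0.0202, 0.1129]
eef_rot: [0.989, 0.151, 0.001, 0.0]
contact_force: [-0.3, 0.4, 0.5]
opening: 0.124
```

```bash
python3 w.py 1
```

```text
t 15.45 q [-0.031  0.767 -0.033  2.028  0.066  0.345  0.187] p [ 0.5104 -0.0202  0.1129] z [ 0.003  0.    -1.   ] yaw 17.37 F [0.56 0.47 0.36] M [ 0.01  0.13 -0.03]
fix rot -0.0003 0.0027 -0.0005 shift to target [-0.001  -0.0006]  board-frame err x,y [ 0.0003 -0.0012]
```

Request:
{"api": "move_arm", "payload": {"targets": [[[0, 0.001, 0, -0.0005, 0, -0.0005, 0]]]}}

```text
clock: 15.55
tool_pos: [0.5103, -0.02, 0.1128]
eef_rot: [0.989, 0.151, 0.001, -0.0]
contact_force: [-0.1, 1.2, 4.8]
opening: 0.129
```

Request:
{"api": "move_arm", "payload": {"targets": [[[0, 0, 0, 0, 0, -0.0005, 0]]]}}

```text
clock: 15.65
tool_pos: [0.5103, -0.0199, 0.1128]
eef_rot: [0.989, 0.151, 0.002, -0.0]
contact_force: [-1.0, -0.3, 6.7]
opening: 0.127
```

Request:
{"api": "move_arm", "payload": {"targets": [[[0, 0, 0, 0, 0, -0.0006, 0]]]}}

```text
clock: 15.75
tool_pos: [0.5104, -0.0199, 0.1127]
eef_rot: [0.989, 0.151, 0.002, -0.0]
contact_force: [-1.6, 1.0, 7.4]
opening: 0.124
```

Run:
```python
from plant import r
for i in range(6):
    r.snapshot("top");s=r.get_state();print(s["clock"].__round__(2),s["tool_pos"].round(4),s["contact_force"].round(2))
```

```text
15.8 [ 0.5103 -0.0199  0.1128] [-1.86  1.    6.75]
15.85 [ 0.5104 -0.0199  0.1128] [-1.16  0.6   6.06]
15.9 [ 0.5104 -0.0199  0.1128] [-0.55  0.87  6.01]
15.95 [ 0.5103 -0.0199  0.1127] [-1.2   0.66  6.18]
16.0 [ 0.5104 -0.0199  0.1128] [-1.34  0.44  6.5 ]
16.05 [ 0.5103 -0.0199  0.1127] [-2.21  1.12  7.63]
```

Request:
{"api": "move_arm", "payload": {"targets": [[[0, 0, 0, 0, 0, -0.0008, 0]]]}}

```text
clock: 16.15
tool_pos: [0.5104, -0.0198, 0.1127]
eef_rot: [0.989, 0.151, 0.002, 0.0]
contact_force: [-1.6, 0.6, 10.3]
opening: 0.125
```

Run:
```python
from plant import r
for i in range(10):
    r.snapshot("top");s=r.get_state();print(s["clock"].__round__(2),s["tool_pos"].round(4),s["contact_force"].round(2))
```

```text
16.2 [ 0.5103 -0.0198  0.1127] [-1.37  1.72  8.57]
16.25 [ 0.5104 -0.0198  0.1127] [-1.55  1.43  7.45]
16.3 [ 0.5104 -0.0198  0.1127] [-1.56  0.77  7.89]
16.35 [ 0.5104 -0.0199  0.1127] [-1.74  0.55  8.96]
16.4 [ 0.5104 -0.0199  0.1127] [-1.5  -0.11  8.17]
16.45 [ 0.5103 -0.0199  0.1127] [-1.68  1.17  8.42]
16.5 [ 0.5104 -0.0199  0.1128] [-2.4   1.77  8.72]
16.55 [ 0.5103 -0.0198  0.1127] [-1.26  0.71  8.14]
16.6 [ 0.5103 -0.0199  0.1127] [-1.8   0.92  8.53]
16.65 [ 0.5104 -0.0198  0.1127] [-2.    0.46  8.92]
```

Request:
{"api": "move_arm", "payload": {"targets": [[[0, 0, 0, 0, 0, 0.0003, 0], [0, 0, 0, 0, 0, 0, 0]]], "force": 10}}

```text
clock: 16.85
tool_pos: [0.51, -0.0201, 0.1129]
eef_rot: [0.989, 0.151, 0.002, 0.0]
contact_force: [-0.3, -0.4, -1.3]
opening: 0.137
```

Request:
{"api": "move_arm", "payload": {"targets": [[[0, 0, 0, 0, 0, 0, 0.4], [0, 0, 0, 0, 0, 0, 0.5], [0, 0, 0, 0, 0, 0, 0.5], [0, 0, 0, 0, 0, 0, 0.5]]]}}

```text
clock: 17.25
tool_pos: [0.5105, -0.0205, 0.1128]
eef_rot: [0.989, 0.151, 0.002, 0.0]
contact_force: [-0.4, 0.0, -0.2]
opening: 0.472
```

```bash
python3 st.py
```

```text
t 17.25 q [-0.031  0.767 -0.032  2.029  0.066  0.343  0.186] p [ 0.5105 -0.0205  0.1128] z [ 0.004 -0.    -1.   ] yaw 17.34 F [-0.45  0.03 -0.15] M [-0.06  0.   -0.  ]
fix rot 0.0001 0.0043 -0.0 shift to target [-0.0011 -0.0003]  board-frame err x,y [-0.0001 -0.0012]
```

Request:
{"api": "move_arm", "payload": {"targets": [[[0, 0, 0, 0, 0, 0.01, 0.5], [0, 0, 0, 0, 0, 0.02, 0.5], [0, 0, 0, 0, 0, 0.03, 0.5], [0, 0, 0, 0, 0, 0.04, 0.5], [0, 0, 0, 0.01, -0.03, 0.03, 0.5]]]}}

```text
clock: 17.75
tool_pos: [0.5168, -0.0462, 0.2459]
eef_rot: [0.988, 0.155, -0.002, -0.002]
contact_force: [1.5, 0.6, -0.7]
opening: 0.499
```

Request:
{"api": "move_arm", "payload": {"targets": [[[0, 0, 0, 0.01, -0.035, 0.01, 0.5], [0, 0, 0, 0.01, -0.035, 0.01, 0.5], [0, 0, 0, 0, -0.02, 0.01, 0.5], [0, 0, 0, 0, 0, 0, 0.5]]]}}

```text
clock: 18.15
tool_pos: [0.5401, -0.1436, 0.2861]
eef_rot: [0.988, 0.153, 0.004, 0.002]
contact_force: [0.4, -0.3, -1.2]
opening: 0.499
```

```bash
python3 st.py
python3 - <<'E'
from plant import r
from h import *
import pickle
p=r.snapshot("wrist"); pickle.dump(p,open("wrist3.pkl","wb"));save(p,"pics/w3.png",f=1.4)
E
```

```text
t 18.15 q [ 0.22   0.549 -0.07   1.736  0.049  0.849  0.435] p [ 0.5401 -0.1436  0.2861] z [ 0.009 -0.002 -1.   ] yaw 17.61 F [ 0.4  -0.26 -1.16] M [-0.04  0.03 -0.03]
fix rot 0.0019 0.0091 -0.0047 shift to target [-0.0307  0.1228]  board-frame err x,y [-0.1264  0.0073]
```

View pics/w3.png

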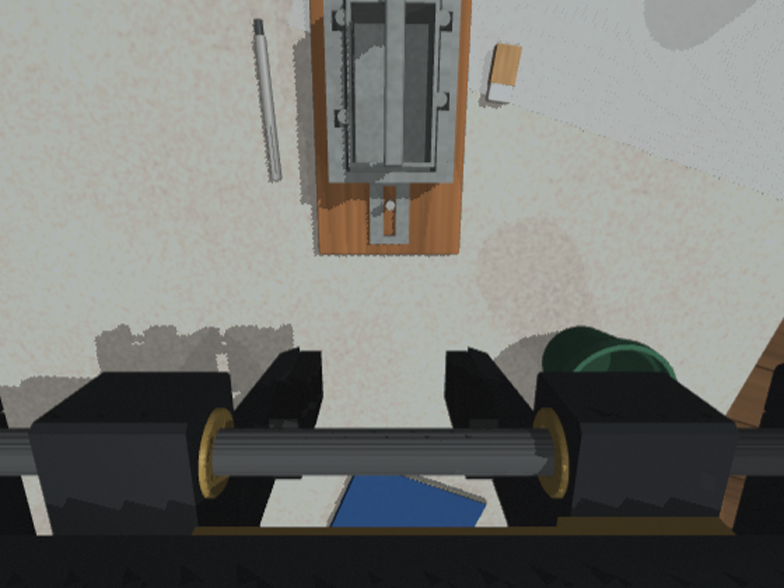

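The caddy sits nested in the bin: its four ribs show in the slots at about (340,118), (341,17), (443,100) and (447,20), and its body is inside the rim. The pen, eraser and pot are undisturbed and the gripper is clear, so I'm handing in.

Run:
```python
from plant import r
print(r.finish_job())
```

```text
the job is handed in; nothing more can be done
None
```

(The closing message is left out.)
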